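# Counter-hold the clamp bolt behind the bracket

### The job

Set one of the two visor pivot caps rim down over the boss in the clamp stand's pocket and let go of it. Then reach down into the gap behind the bracket, grip the bolt head there with both fingers and hold it from turning, so that the running nut driver draws the jaw up and clamps the cap firmly against the bracket. Finish while still gripping the bolt head with the cap clamped, and leave the other cap and the clutter on the bench where they are.

Things in the scene. Friction and masses are not known exactly. Their poses are not given: they have to be found in the camera images.
- stand: steel clamp stand fixed to the bench, base 310 x 100 mm. Origin on the bench under the bracket's front face; x points from the nut driver through the bracket to the gap, y along the bracket, z up. Bracket: upright plate at x 0 to 10 mm, y -65 to 65 mm, top 117 mm high. On its -x side: the pocket; beyond it nut and grey cylindrical driver (60 mm thick, x -135 to -240 mm, top 110 mm high)
- gap (a point): middle of the gap's mouth behind the bracket (stand x 32 mm, 117 mm high; axes as the stand's). The gap is 44 mm wide along x, between the bracket and a rear plate (stand x 54 to 62 mm, 130 mm wide, top 110 mm high), and open above and at both y ends
- pocket (a point): centre of the pocket's floor, 101 mm high, 27 mm from the bracket's face; axes as the stand's. A round boss, 31 mm wide and 6 mm high, stands on it. Floor 60 mm wide along y, between lips 3 mm high and 4 mm thick; a like lip on the jaw's side; the bracket closes the +x side, 16 mm above the floor. A cap rim down over the boss stands flat on the floor with 4.5 mm of play each way; rim up it perches on the boss
- head (a point): centre of the bolt's hexagonal head in the gap, fixed to the stand (axes as the stand's, does not turn), 80 mm above the bench, 37 mm below the bracket's top. Head 24 mm across flats (27.7 mm across corners), 22 mm long, at x 14 to 36 mm of the stand; bolt axis along the stand's x. 70 mm of free height below the axis
- bolt: the bolt, origin at its head's centre, x along its axis. The driver runs all the time: nut and bolt turn together at about 0.6 rad/s with hardly any resistance (0.02 N m). Gripped across any of its sides (10 N or more) the bolt stops; the nut turns on and draws the jaw in at about 3 mm/s, then stalls and loads the head with 0.12 N m. Let go, the bolt turns again and the clamp goes slack; the jaw does not come back
- jaw: sliding steel clamp jaw, a plate 40 mm wide that hangs upright on the bolt by its own weight. Origin on the bolt's axis, 80 mm high, in the plane of its pressing face, which looks to the stand's +x; that face is 10 mm high, its middle 31 mm above the origin (10 mm above the pocket's floor). It starts at stand x -60 mm, presses the cap at about -48 mm, and with no cap would go on to -42 mm
- cap_a: visor pivot cap, bare aluminium, round, 48 mm in diameter and 22 mm high, about 60 g: a closed disc 5 mm thick with a rim 4 mm thick, hollow 40 mm wide. Origin at the centre of the rim's edge plane; own z points from the rim towards the closed face, so z up means rim down. It starts rim down on the bench
- cap_b: a second, identical cap that starts rim up on the bench (own z down, its origin 22 mm up). Either cap may be used if it ends rim down
- spacer: bystander: plain aluminium ring, 48 mm outside, 36 mm inside, 15 mm high, open at both ends; origin at its underside
- tape: bystander: roll of masking tape lying flat, 90 mm in diameter, 24 mm high; origin at its underside
- jar: bystander: glass jar, 60 mm in diameter, 70 mm high; origin at its underside
- tin: bystander: polish tin, 72 mm in diameter, 60 mm high, beyond the clamp stand; origin at its underside
- driver: bystander: screwdriver lying on the bench; origin at its underside
- cup: bystander: clear cup, 80 mm wide, 100 mm high; origin at its underside
- plug: bystander: stepped steel plug, 32 mm in diameter, 30 mm high; origin at its underside
Mind the look-alikes: they are no part of the job. Leave any black or red look-alike of the cap_a alone.

How it is judged:
By the outcome, as a careful person would: the job done as asked, in the order asked, and still so for the second after the job is handed in, while the arm keeps its last pose, push and grip.
It also fails if it takes over 58 s, if anything falls off the work surface, if the arm or the gripper's body presses on something with over 40 N, if the wrist force passes 120 N, or if a joint passes its speed limit or range.

### The arm

A 6-joint arm with a two-finger parallel gripper is mounted at the origin on the work surface. World frame = base frame: x ahead of the robot, y to its left, z up, the work surface at z = 0. Lengths are in m, angles in rad, forces in N, time in s.
With the tool pointing down it reaches from about 0.25 to 0.775 m from the base axis. Payload 8.9 kg.
Tool frame: the origin (TCP) lies midway between the tips of the shut fingers; the grasp point (between the pads) lies 19 mm behind it (manip.pinch_z is the distance from the TCP to the grasp point, in m); z points along the fingers, y is the direction in which the jaws open and shut (so a half turn about z gives the same grasp; the last joint's range is limited). The gripper opens to 85 mm and grips with 20 to 120 N. Pads are 22 mm wide; open, the fingers measure 114 mm over their backs; the gripper's body (76 mm by 85 mm) begins 54 mm behind the grasp point. The pads swing forward as they close: fully open they stand 13 mm farther back than shut.
Start: joints at [-1.452, 0.291, -0.153, 1.127, 0, 1.431], TCP at [0.134, -0.508, 0.231] pointing down, gripper open.
Joint ranges: [-2.52, 2.52], [-0.91, 1.74], [-1.3, 1.37], [-1.96, 2.02], [-1.52, 1.47], [-3.14, 3.14]. Speed limits (rad/s): [2.22, 2.22, 2.79, 3.14, 3.14, 3.14].

### API

Orientations are given as a unit quaternion [w, x, y, z].
In Python, from rig import state, optics, manip gives the robot as it stands.
- The arm moves only by the tool drive_tool, never from a script. Its argument "moves" is a list of rows, each a list of 3 entries, a list of its own where there are three numbers: the shift along the tool's x, y, z in m, then the turn, a rotation vector about the tool's x, y, z in degrees, then the opening, from -1 (shut) to 1 (fully open). A call has 1 to 12 rows; each row is the pose to reach, as a shift and turn from the pose commanded when the call began, along the tool's axes at that moment; what a row does not reach only later rows make up. A row lasts 1/10 s, in which the tool goes at most 50 mm and 8.59 degrees, less where a joint would pass 70% of its speed; a pose out of reach is approached as far as the arm can. A call with a gripper value outside its range is refused whole. The fingers move at their own pace and stop on an object; "newtons" is the grip in N (left out, the last holds). Time passes only in rows, so rows that repeat a pose let the fingers close. It gives the time, the measured TCP pose, the force and the opening at its end, in the units of the state.
- state(): the state, without advancing time (a new reading comes with each control period).
- optics.capture(name): name is "scene" or "side" or "wrist"; returns a dict with "color" (420x560x3 uint8, blue, green, red), "depth" (420x560 float32, m along the optical axis (not along the pixel's ray), 0 where there is no reading), "fovy" (degrees; the focal length in pixels is half the picture's height over the tangent of half this angle, whatever the lens; pixels are square), "cx", "cy" (the principal point, pixels), "R" (3x3) and "t" (3): a world point X has camera coordinates R X + t. Camera axes: x right, y down, z forward; pixel columns grow to the right and rows downward; lengths in m; the calibration is good to about 2 mm. A picture is of the moment at which its call begins.
- manip.hand_in(): hands the job in, once; it reports no verdict.
The state is a dict: "clock": time; "qpos": joint angles; "joint_vel": joint speeds; "effort": joint torques, N m; "eef_pos": TCP position; "tool_rot": TCP orientation; "contact_force": force on the tool from outside, world axes, zero at the start; "torque": the same for the moment, N m; "width": finger opening in m.
Only numpy, scipy, OpenCV 4.12 (cv2) and the standard library are available. Lean on these libraries where they do the work, as an engineer would, in place of code of your own. Each camera call takes 0.05 s, during which the arm holds its last target. There are 200 camera calls.

## Working session

There is one attempt and no reset: what is moved stays moved. The work goes in short steps, Python scripts to look and compute and a tool call to move; the robot and the scene stay as the last step left them, time stands still between calls to the robot, and variables do not carry over. Pictures are saved under pics/ and viewed, about 8 in all and at most 12, crops included, and the job is handed in when it is done.

Besides the shell and the picture viewer there is one more tool, called after "Emit:" by a JSON object that holds its "api" and its "payload". drive_tool: Moves the arm, as the interface text tells. Its arguments: {"type":"object","properties":{"moves":{"type":"array","items":{"type":"array"}},"newtons":{"type":"number"}},"required":["moves"]}

```bash
mkdir -p pics; ls
cat > h.py <<'E'
import numpy as np, cv2
from rig import state, optics, manip
from scipy.spatial.transform import Rotation as Rn
def cap(n):
    c=optics.capture(n); f=c["color"].shape[0]/2/np.tan(np.radians(c["fovy"])/2)
    d=c["depth"]; v,u=np.mgrid[:d.shape[0],:d.shape[1]]
    P=np.stack([(u-c["cx"])/f*d,(v-c["cy"])/f*d,d],-1)
    W=(P-c["t"])@c["R"]; W[d==0]=np.nan
    return c,W
def proj(c,X):
    f=c["color"].shape[0]/2/np.tan(np.radians(c["fovy"])/2)
    p=c["R"]@np.array(X)+c["t"]; return p[:2]/p[2]*f+[c["cx"],c["cy"]]
def rot():
    q=state()["tool_rot"]; return Rn.from_quat([q[1],q[2],q[3],q[0]])
E
python3 - <<'E'
from h import *
s=state(); print(s); print(manip.pinch_z, rot().as_matrix().round(3))
for n in("scene","side"):
    c,W=cap(n); cv2.imwrite(f"pics/{n}0.png",c["color"]); np.save(n+"0.npy",W)
    print(n,c["fovy"],(-c["R"].T@c["t"]).round(3))
E
```

```text
pics
{'clock': 0.0, 'qpos': array([-1.45229557e+00,  2.91263996e-01, -1.54106529e-01,  1.12671327e+00,
        3.44010901e-07,  1.43148985e+00]), 'joint_vel': array([-6.62209136e-04,  3.58482626e-04,  1.59477560e-03, -1.27737182e-03,
        1.34178074e-04,  8.05611875e-05]), 'effort': array([ 1.90743740e-03, -5.37146795e+01,  3.31370115e+01,  1.60473597e-02,
       -1.71168490e-04,  6.53606534e-06]), 'eef_pos': array([ 0.13380329, -0.50721527,  0.23074816]), 'tool_rot': array([-6.43699088e-04,  9.91703221e-01,  1.28546905e-01,  6.86856844e-06]), 'contact_force': array([-0.22621088,  0.03823371, -0.36916568]), 'torque': array([0.02726327, 0.00311834, 0.01478445]), 'width': 0.08568125197091618}
0.0187 [[ 0.967  0.255 -0.   ]
 [ 0.255 -0.967  0.001]
 [ 0.    -0.001 -1.   ]]
scene 50.288475976744614 [ 1.035 -0.756  0.774]
side 50.239566947387345 [-0.068  0.752  0.974]
```

View pics/scene0.png

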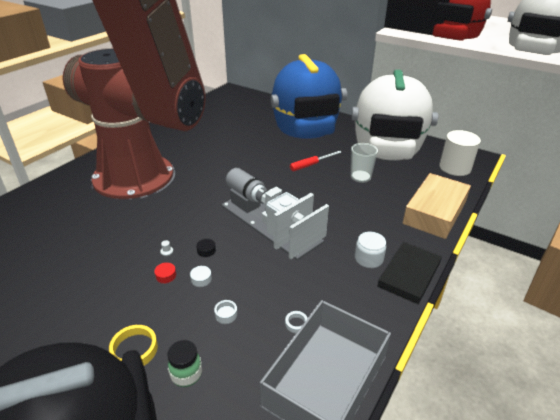

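View pics/side0.png

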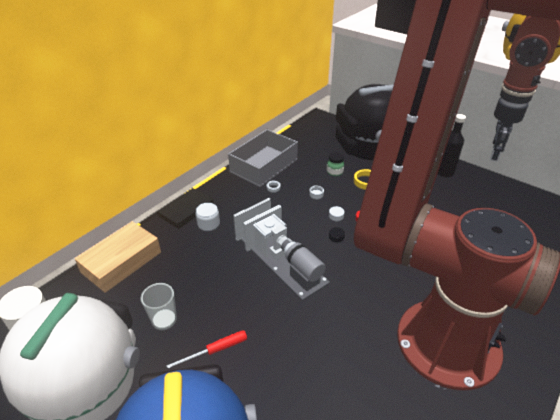

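Scene picture: candidates are the rim-down bare aluminium cap (201,276), the rim-up cap_b (226,312), the thin open ring/spacer (297,322), and the black (206,247) and red (165,272) look-alikes. The plug is at (166,247). The stand runs from the driver at (243,185) to the rear plate at (308,228). The side picture shows the same things: cap at (336,213), ring-like parts at (316,191) and (273,186), stand around (270,240). I choose (201,276).

Run:
```python
from h import *
W=np.load("scene0.npy"); W2=np.load("side0.npy")
img=cv2.imread("pics/scene0.png")
def blob(W,u,v,r=16,zmin=.006):
    w=W[v-r:v+r,u-r:u+r].reshape(-1,3); w=w[(w[:,2]>zmin)&(w[:,2]<.2)]
    zt=np.percentile(w[:,2],95); t=w[w[:,2]>zt-.005]
    (cx,cy),rad=cv2.minEnclosingCircle((t[:,:2]*1000).astype(np.float32))
    return len(w),zt.round(4),t[:,:2].mean(0).round(4),(round(cx),round(cy),round(rad))
for n,u,v in(("capa",201,276),("capb",226,312),("spacer",297,322),("black",206,247),("red",165,272),("plug",166,247)): print(n,blob(W,u,v))
for n,u,v in(("capa",336,213),("capb",316,191),("spacer",273,186)): print("side",n,blob(W2,u,v,12))
# stand
for nm,w,(a,b,c,d) in(("scene",W,(160,260,215,335)),("side",W2,(190,300,225,335))):
    p=w[a:b,c:d].reshape(-1,3); p=p[np.isfinite(p).all(1)]
    for lo,hi in((.106,.1125),(.1125,.121),(.096,.105)):
        q=p[(p[:,2]>lo)&(p[:,2]<hi)]
        print(nm,lo,len(q),q.min(0).round(3),q.max(0).round(3), cv2.minAreaRect((q[:,:2]*1000).astype(np.float32)))
big=cv2.resize(img[150:340,140:340],None,fx=4,fy=3.15,interpolation=cv2.INTER_CUBIC)
big=cv2.resize(img[155:340,140:340],(640,592),interpolation=cv2.INTER_CUBIC); cv2.imwrite("pics/crop0.png",big)
# height map from both
s=2;pts=np.concatenate([W.reshape(-1,3),W2.reshape(-1,3)]);
np.save("pts.npy",pts[np.isfinite(pts).all(1)])
```

```text
capa (355, np.float64(0.0268), array([ 0.4785, -0.2265]), (478, -226, 25))
capb (408, np.float64(0.0251), array([ 0.5938, -0.2785]), (593, -278, 25))
spacer (476, np.float64(0.0827), array([ 0.7783, -0.2663]), (776, -265, 36))
black (294, np.float64(0.0266), array([ 0.4236, -0.1431]), (421, -143, 26))
red (353, np.float64(0.0268), array([ 0.401 , -0.2645]), (401, -263, 25))
plug (144, np.float64(0.0335), array([ 0.342 , -0.2004]), (341, -200, 11))
side capa (175, np.float64(0.0262), array([ 0.4759, -0.2233]), (477, -225, 25))
side capb (142, np.float64(0.0253), array([ 0.5933, -0.2769]), (592, -279, 26))
side spacer (180, np.float64(0.0393), array([ 0.7742, -0.2068]), (771, -206, 13))
scene 0.106 584 [ 0.343 -0.06   0.106] [0.654 0.088 0.112] ((492.4849853515625, 36.6712646484375), (133.18418884277344, 304.6710510253906), 77.66876220703125)
scene 0.1125 418 [ 0.349 -0.06   0.113] [0.652 0.082 0.121] ((499.37225341796875, 47.008766174316406), (130.3681640625, 300.739013671875), 70.82975006103516)
scene 0.096 655 [ 0.342 -0.06   0.096] [0.654 0.08  0.105] ((494.0400695800781, 40.34443664550781), (131.29103088378906, 303.60272216796875), 75.65494537353516)
side 0.106 593 [ 0.342 -0.056  0.106] [0.653 0.091 0.112] ((494.781005859375, 44.93956756591797), (131.77247619628906, 304.2622985839844), 72.95413970947266)
side 0.1125 291 [ 0.353 -0.052  0.113] [0.647 0.081 0.121] ((494.5788269042969, 33.74299240112305), (129.66281127929688, 292.11865234375), 79.3777084350586)
side 0.096 692 [ 0.341 -0.06   0.096] [0.654 0.099 0.105] ((491.5482177734375, 42.68238830566406), (132.23899841308594, 301.5865478515625), 75.11698150634766)
```

View pics/crop0.png

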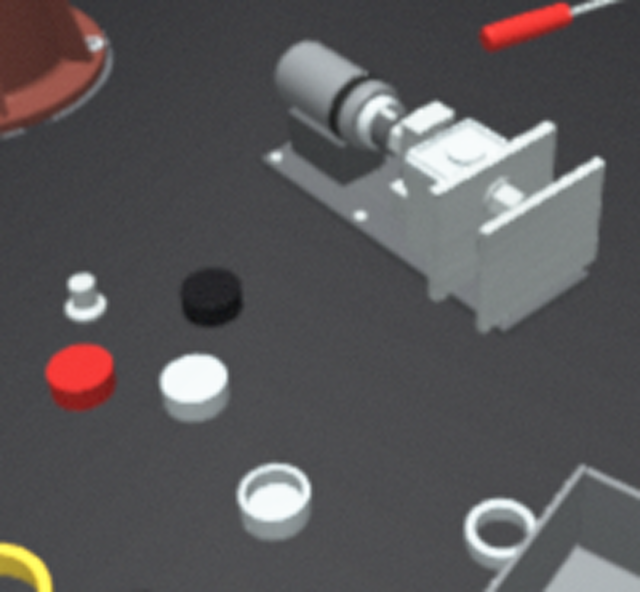

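The crop shows a smooth closed face at (194,385), which is cap_a rim down. The rim-up cap is at (275,500) and the open spacer at (500,530). Next I fit the stand pose with a box model.

Run:
```python
from h import *
from scipy.optimize import least_squares
for nm in("scene","side"):
    W=np.load(nm+"0.npy").reshape(-1,3); W=W[np.isfinite(W).all(1)]
    b=W[(abs(W[:,0]-.55)<.3)&(abs(W[:,1]+.05)<.3)&(abs(W[:,2])<.012)]; print(nm,"bench z",np.median(b[:,2]).round(4))
    p=W[(W[:,0]>.3)&(W[:,0]<.7)&(W[:,1]>-.12)&(W[:,1]<.15)&(W[:,2]>.03)&(W[:,2]<.13)]
    def box(q,lo,hi):
        lo=np.array(lo);hi=np.array(hi);d=abs(q-(lo+hi)/2)-(hi-lo)/2
        return np.linalg.norm(np.maximum(d,0),axis=1)+np.minimum(d.max(1),0)
    def res(t):
        x,y,a,dz=t; c,s=np.cos(a),np.sin(a); d=p[:,:2]-[x,y]
        q=np.c_[c*d[:,0]+s*d[:,1],-s*d[:,0]+c*d[:,1],p[:,2]-dz]
        r=np.c_[box(q,(0,-.065,0),(.01,.065,.117)),box(q,(.054,-.065,0),(.062,.065,.110))]
        rr=np.hypot(q[:,1],q[:,2]-.08)-.03; ax=abs(q[:,0]+.1875)-.0525
        cy=np.hypot(np.maximum(rr,0),np.maximum(ax,0))+np.minimum(np.maximum(rr,ax),0)
        r=np.c_[r,cy]; k=abs(r).argmin(1); return r[np.arange(len(r)),k]
    best=None
    for a0 in np.radians([-30,-20,-10,0,10,20]):
        for x0 in(.56,.6):
            o=least_squares(res,[x0,.03,a0,0],loss="soft_l1",f_scale=.002)
            if best is None or o.cost<best.cost: best=o
    x,y,a,dz=best.x; print(best.x.round(4),np.degrees(a).round(2),best.cost,len(p),np.median(abs(best.fun)))
    for n,l in(("pocket",-.027),("gap",.032),("head",.025),("driver",-.19)): print(n,(x+l*np.cos(a)).round(4),(y+l*np.sin(a)).round(4))
```

```text
scene bench z 0.0029
[ 0.578   0.0188 -0.238   0.0016] -13.64 0.0754078413588537 3824 0.0014473309299869938
pocket 0.5518 0.0252
gap 0.6091 0.0113
head 0.6023 0.0129
driver 0.3934 0.0636
side bench z 0.0016
[ 5.786e-01  1.940e-02 -2.399e-01  4.000e-04] -13.75 0.0815431508634806 3132 0.002282421364808081
pocket 0.5524 0.0259
gap 0.6097 0.0118
head 0.6029 0.0135
driver 0.394 0.0646
```

Both cameras agree on the stand: (0.578, 0.019), yaw -13.7°. First I go above cap_a with the jaws along stand y, using the wrist turn that stays inside joint 6's range.

Emit:
{"api": "drive_tool", "payload": {"moves": [[[0.4042,-0.1848,0.1107],[0,0,-151.5],0.5],[[0.4042,-0.1848,0.1107],[0,0,-151.5],0.5],[[0.4042,-0.1848,0.1107],[0,0,-151.5],0.5],[[0.4042,-0.1848,0.1107],[0,0,-151.5],0.5],[[0.4042,-0.1848,0.1107],[0,0,-151.5],0.5],[[0.4042,-0.1848,0.1107],[0,0,-151.5],0.5],[[0.4042,-0.1848,0.1107],[0,0,-151.5],0.5],[[0.4042,-0.1848,0.1107],[0,0,-151.5],0.5],[[0.4042,-0.1848,0.1107],[0,0,-151.5],0.5],[[0.4042,-0.1848,0.1107],[0,0,-151.5],0.5],[[0.4042,-0.1848,0.1107],[0,0,-151.5],0.5],[[0.4042,-0.1848,0.1107],[0,0,-151.5],0.5]], "newtons": 40}}

```text
clock: 1.3
eef_pos: [0.4777, -0.225, 0.12]
tool_rot: [-0.001, 0.512, 0.859, -0.0]
contact_force: [-0.1, -0.0, -0.2]
width: 0.0643
```

```bash
cat >> h.py <<'E'
YAW=166.3
def togo(X,yaw=YAW):
    """shift in tool axes and turn deg for a downward tool with tool-x yaw"""
    R=rot(); T=Rn.from_euler("z",yaw,degrees=True)*Rn.from_euler("x",180,degrees=True)
    return R.inv().apply(np.array(X)-state()["eef_pos"]).round(4),(R.inv()*T).as_rotvec(degrees=True).round(2)
E
python3 - <<'E'
from h import *
s=state(); print(s["clock"],s["eef_pos"],s["qpos"].round(2),s["width"]); print(togo([.4775,-.2255,.12]))
E
```

```text
1.3 [ 0.47767107 -0.22500444  0.1199825 ] [-0.58  0.39 -0.32  0.86 -0.    0.5 ] 0.06433415895385897
(array([-0.0004, -0.0004, -0.    ]), array([-1.000e-02, -7.000e-02, -4.795e+01]))
```

Emit:
{"api": "drive_tool", "payload": {"moves": [[[0,0,0],[0,0,-48],0.5],[[0,0,0],[0,0,-48],0.5],[[0,0,0],[0,0,-48],0.5],[[0,0,0],[0,0,-48],0.5],[[0,0,0],[0,0,-48],0.5],[[0,0,0],[0,0,-48],0.5],[[0,0,0],[0,0,-48],0.5]]}}

```text
clock: 2.0
eef_pos: [0.4774, -0.2257, 0.1203]
tool_rot: [-0.0, 0.122, 0.993, 0.0]
contact_force: [0.3, 0.5, -0.1]
width: 0.0643
```

Run:
```python
from h import *
s=state(); print(s["clock"],s["eef_pos"],s["qpos"].round(2),s["width"])
c,W=cap("wrist"); cv2.imwrite("pics/w1.png",c["color"])
m=(W[...,2]>.017)&(W[...,2]<.028)&(np.hypot(W[...,0]-.4775,W[...,1]+.2255)<.04)
t=W[m]; print(len(t),t.mean(0),cv2.minEnclosingCircle((t[:,:2]*1000).astype(np.float32)),proj(c,[.4775,-.2255,.022]),np.median(t[:,2]),(-c["R"].T@c["t"]).round(3))
e=cv2.fitEllipse(max(cv2.findContours(m.astype(np.uint8),0,1)[0],key=len)); print(e)
print(togo([.4775,-.2255,.12]))
```

```text
2.0 [ 0.47736288 -0.22574595  0.12031911] [-0.58  0.39 -0.32  0.86  0.   -0.34] 0.06425349364229889
3052 [ 0.47564745 -0.22617506  0.02250199] ((476.68853759765625, -226.4736328125), 24.005830764770508) [284.39350557 206.70750269] 0.02254538683816705 [ 0.408 -0.209  0.264]
((282.9082336425781, 204.60337829589844), (60.96052551269531, 62.079830169677734), 91.82662963867188)
(array([-0.    ,  0.0003,  0.0004]), array([ 0.01, -0.03, -0.52]))
```

View pics/w1.png

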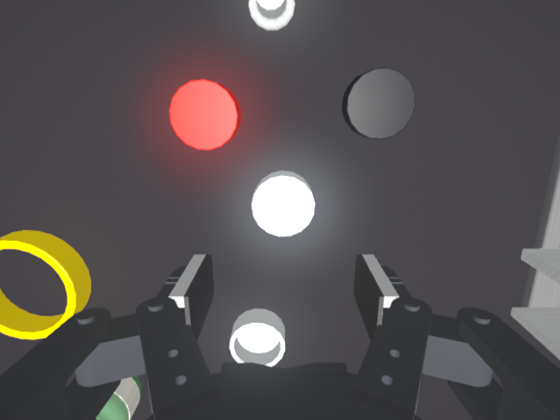

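Wrist picture: cap_a at (283,205), centred between the fingers. The red look-alike is at (204,115), the black one at (380,103), the rim-up cap at (259,338) and the plug at (272,8). The wrist measurement agrees within 1 mm, so I descend and grip.

Emit:
{"api": "drive_tool", "payload": {"moves": [[[0.0005,0,0.05],[0,0,0],0.5],[[0.0005,0,0.095],[0,0,0],0.5],[[0.0005,0,0.116],[0,0,0],0.5],[[0.0005,0,0.116],[0,0,0],0.5],[[0.0005,0,0.116],[0,0,0],-1],[[0.0005,0,0.116],[0,0,0],-1],[[0.0005,0,0.116],[0,0,0],-1],[[0.0005,0,0.116],[0,0,0],-1],[[0.0005,0,0.116],[0,0,0],-1]], "newtons": 40}}

```text
clock: 2.95
eef_pos: [0.4779, -0.2263, 0.0057]
tool_rot: [0.001, 0.123, 0.992, -0.0]
contact_force: [0.1, 0.3, 8.1]
width: 0.0462
```

Run:
```python
from h import *
s=state(); print(s["clock"],s["eef_pos"],s["width"],s["contact_force"]); print(togo([.4775,-.2255,.18]))
x=np.array([.5521,.0256,.18]); print(togo(x))
```

```text
2.95 [ 0.47793364 -0.2263038   0.00570508] 0.04622769872035822 [0.11719398 0.30930062 8.09464438]
(array([ 0.0003,  0.0006, -0.1743]), array([-0.04,  0.12, -0.4 ]))
(array([-0.0109,  0.2623, -0.1745]), array([-0.04,  0.12, -0.4 ]))
```

Emit:
{"api": "drive_tool", "payload": {"moves": [[[0,0,-0.02],[0,0,0],-1],[[0,0,-0.06],[0,0,0],-1],[[0,0,-0.11],[0,0,0],-1],[[0,0,-0.16],[0,0,0],-1],[[0,0,-0.176],[0,0,0],-1],[[0,0,-0.176],[0,0,0],-1]]}}

```text
clock: 3.55
eef_pos: [0.4788, -0.2268, 0.1839]
tool_rot: [0.003, 0.123, 0.992, -0.001]
contact_force: [0.4, -0.1, -1.2]
width: 0.0458
```

Run:
```python
from h import *
s=state(); print(s["clock"],s["eef_pos"],s["width"],s["contact_force"])
c,W=cap("wrist"); cv2.imwrite("pics/w2.png",c["color"])
e=s["eef_pos"]; m=(np.hypot(W[...,0]-e[0],W[...,1]-e[1])<.035)&(W[...,2]>e[2]-.02)&(W[...,2]<e[2]+.04)
t=W[m]; R=rot().as_matrix(); q=(t-e)@R
q=q[abs(q[:,1])<.02]; print(len(q),np.percentile(q,[2,50,98],axis=0).round(4))
f=q[q[:,2]<np.median(q[:,2])+.004]; A=np.c_[f[:,:2],np.ones(len(f))]; print("plane",np.linalg.lstsq(A,f[:,2],rcond=None)[0].round(4))
print(togo([.5521,.0256,.18]))
```

```text
3.55 [ 0.47876387 -0.22683968  0.18389291] 0.04584372763837786 [ 0.44855769 -0.07968341 -1.24460978]
9437 [[-0.0198 -0.0188 -0.018 ]
 [ 0.0053 -0.0002 -0.0168]
 [ 0.024   0.0188  0.0003]]
plane [ 0.0107  0.0002 -0.0168]
(array([-0.0108,  0.2623,  0.0015]), array([-0.05,  0.15, -0.4 ]))
```

View pics/w2.png

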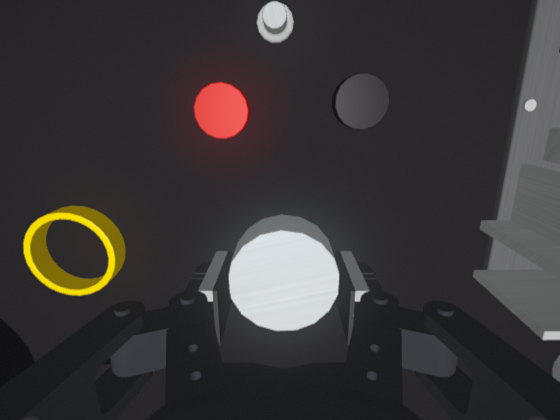

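Wrist picture: the cap is held level and centred at (284,280) between the pads, and nothing else has moved. Its rim is about 5 mm below the TCP. Next I carry it over the pocket.

Emit:
{"api": "drive_tool", "payload": {"moves": [[[-0.002,0.045,0],[0,0,-0.4],-1],[[-0.004,0.09,0.005],[0,0,-0.4],-1],[[-0.006,0.135,0.01],[0,0,-0.4],-1],[[-0.008,0.18,0.015],[0,0,-0.4],-1],[[-0.01,0.225,0.02],[0,0,-0.4],-1],[[-0.0115,0.255,0.025],[0,0,-0.4],-1],[[-0.0118,0.2623,0.03],[0,0,-0.4],-1],[[-0.0118,0.2623,0.03],[0,0,-0.4],-1],[[-0.0118,0.2623,0.03],[0,0,-0.4],-1]]}}

```text
clock: 4.5
eef_pos: [0.5516, 0.025, 0.1497]
tool_rot: [-0.001, 0.119, 0.993, -0.0]
contact_force: [-0.6, 1.1, -1.1]
width: 0.0459
```

Run:
```python
from h import *
s=state(); print(s["clock"],s["eef_pos"],s["width"],s["contact_force"]); print(togo([.5531,.0254,.106]))
c,W=cap("wrist"); cv2.imwrite("pics/w3.png",c["color"])
c2,W2=cap("side"); cv2.imwrite("pics/s3.png",cv2.resize(c2["color"][150:320,190:370],(720,600)[:2]))
np.save("w3.npy",W)
# stand check: driver & visible features in stand frame from wrist view
a=np.radians(-13.7);o=np.array([.5783,.0191])
d=W[...,:2]-o; X=np.cos(a)*d[...,0]+np.sin(a)*d[...,1]; Y=-np.sin(a)*d[...,0]+np.cos(a)*d[...,1]; Z=W[...,2]
def rep(n,m): print(n,m.sum(),*( (np.percentile(v[m],[1,50,99])*1000).round(1) for v in(X,Y,Z)) if m.any() else [])
rep("driver top",(X<-.14)&(X>-.23)&(abs(Y)<.05)&(Z>.1))
rep("driver side",(X<-.14)&(X>-.23)&(abs(Y)<.05)&(Z>.075)&(Z<.1))
rep("rear",(X>.045)&(X<.075)&(Z>.09)&(Z<.115))
rep("bracket ends",(X>-.01)&(X<.02)&(abs(Y)>.05)&(Z>.09)&(Z<.122))
```

```text
4.5 [0.55156097 0.0250178  0.149671  ] 0.04589803749942531 [-0.56317706  1.05484213 -1.08878765]
(array([-0.0015,  0.0008,  0.0437]), array([-0.04, -0.11, -0.02]))
driver top 1971 [-150.5 -144.9 -140.1] [-23.5  -0.7  21.7] [100.2 107.9 111.5]
driver side 551 [-154.  -147.1 -140.1] [-31.3  20.9  29.4] [81.3 95.3 99.9]
rear 3703 [53.3 54.5 61.5] [-42.6  -1.4  40.4] [ 90.3 105.2 111.6]
bracket ends 746 [-0.5  0.4  5.9] [-65.7 -57.6  63.4] [ 90.5 109.7 118.6]
```

View pics/w3.png

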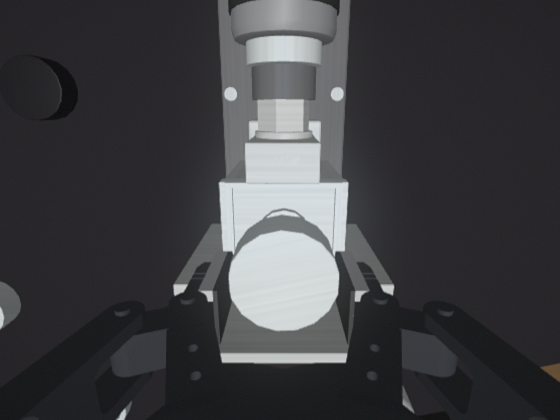

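The wrist view confirms the stand: its features land within 1 mm of the model. The cap is at (284,280) over the pocket, between the jaw block (283,165) and the bracket edge (283,352). I lower it gently.

Emit:
{"api": "drive_tool", "payload": {"moves": [[[-0.0015,0.0008,0.01],[0,0,0],-1],[[-0.0015,0.0008,0.022],[0,0,0],-1],[[-0.0015,0.0008,0.03],[0,0,0],-1],[[-0.0015,0.0008,0.034],[0,0,0],-1],[[-0.0015,0.0008,0.037],[0,0,0],-1],[[-0.0015,0.0008,0.04],[0,0,0],-1],[[-0.0015,0.0008,0.0425],[0,0,0],-1],[[-0.0015,0.0008,0.0425],[0,0,0],-1]]}}

```text
clock: 5.4
eef_pos: [0.554, 0.0262, 0.1079]
tool_rot: [-0.0, 0.119, 0.993, 0.0]
contact_force: [0.4, -0.4, -0.5]
width: 0.0461
```

```bash
cat >> h.py <<'E'
A=np.radians(-13.7);O=np.array([.5783,.0191])
def stand(W):
    d=W[...,:2]-O; return np.stack([np.cos(A)*d[...,0]+np.sin(A)*d[...,1],-np.sin(A)*d[...,0]+np.cos(A)*d[...,1],W[...,2]],-1)
def world(x,y,z): return [O[0]+np.cos(A)*x-np.sin(A)*y,O[1]+np.sin(A)*x+np.cos(A)*y,z]
def capcheck(c,W):
    S=stand(W); m=(abs(S[...,0]+.027)<.03)&(abs(S[...,1])<.023)&(S[...,2]>.118)&(S[...,2]<.135)
    t=S[m]; print("cap",len(t),(np.percentile(t,[2,50,98],axis=0)*1000).round(1).tolist())
    f=t[abs(t[:,2]-np.median(t[:,2]))<.006]; print("plane",np.linalg.lstsq(np.c_[f[:,:2],np.ones(len(f))],f[:,2],rcond=None)[0].round(4))
E
python3 - <<'E'
from h import *
s=state(); print(s["clock"],s["eef_pos"],s["width"],s["contact_force"],stand(s["eef_pos"]).round(4)); print(togo(world(-.027,0,.106)))
capcheck(*cap("wrist")); capcheck(*cap("side"))
E
```

```text
5.4 [0.55400391 0.02621619 0.10792906] 0.04609115478492876 [ 0.42016259 -0.42406547 -0.54408326] [-0.0253  0.0012  0.1079]
(array([ 0.0017, -0.0012,  0.0019]), array([-0.  , -0.01,  0.01]))
cap 9585 [[-48.7, -22.4, 119.0], [-28.2, 0.1, 124.8], [-4.2, 21.1, 127.2]]
plane [ 0.0155 -0.0042  0.1251]
cap 157 [[-49.4, -22.2, 118.8], [-30.8, -1.2, 125.6], [-0.2, 19.7, 130.0]]
plane [ 0.0106 -0.0023  0.1258]
```

Emit:
{"api": "drive_tool", "payload": {"moves": [[[0.0005,-0.001,0.001],[0,0,0],-1],[[0.0005,-0.001,0.002],[0,0,0],-1],[[0.0005,-0.001,0.003],[0,0,0],-1],[[0.0005,-0.001,0.003],[0,0,0],-1]]}}

```text
clock: 5.9
eef_pos: [0.5535, 0.0252, 0.1067]
tool_rot: [0.001, 0.119, 0.993, -0.0]
contact_force: [-5.7, 0.3, 16.1]
width: 0.046
```

Run:
```python
from h import *
s=state(); print(s["clock"],s["width"],s["contact_force"],stand(s["eef_pos"]).round(4))
capcheck(*cap("wrist"))
```

```text
5.9 0.046035975034177785 [-5.6819216   0.29737992 16.05811104] [-0.0256  0.      0.1067]
cap 9562 [[-48.9, -21.1, 118.9], [-28.2, 0.2, 123.6], [-4.3, 22.7, 127.2]]
plane [0.0013 0.0068 0.1235]
```

The cap is in floor contact and level, with its face at 123.5 mm. I release and rise.

Emit:
{"api": "drive_tool", "payload": {"moves": [[[0,0,0],[0,0,0],0.4],[[0,0,0],[0,0,0],0.4],[[0,0,0],[0,0,0],0.4],[[0,0,-0.01],[0,0,0],0.4],[[0,0,-0.04],[0,0,0],0.4],[[0,0,-0.08],[0,0,0],0.4],[[0,0,-0.08],[0,0,0],0.4],[[0,0,-0.08],[0,0,0],0.4]]}}

```text
clock: 6.75
eef_pos: [0.5541, 0.0253, 0.1863]
tool_rot: [0.001, 0.119, 0.993, 0.0]
contact_force: [-0.3, -0.6, -0.3]
width: 0.0596
```

Run:
```python
from h import *
s=state(); print(s["clock"],s["width"],s["contact_force"],stand(s["eef_pos"]).round(4))
c,W=cap("wrist"); capcheck(c,W);capcheck(*cap("side"));cv2.imwrite("pics/w4.png",c["color"])
print(togo(world(.029,0,.185)),togo(world(.029,0,.064)))
```

```text
6.75 0.05959624385609147 [-0.33533063 -0.62317958 -0.34337817] [-0.025   0.0003  0.1863]
cap 4050 [[-48.4, -21.0, 119.0], [-27.4, -0.5, 123.6], [-3.6, 20.7, 124.9]]
plane [-0.0054 -0.0011  0.1233]
cap 170 [[-49.1, -20.9, 118.4], [-27.6, 2.2, 123.9], [0.6, 21.4, 128.0]]
plane [ 0.0063 -0.0092  0.124 ]
(array([-0.0552, -0.0001, -0.0005]), array([-0.01, -0.06,  0.01])) (array([-0.0553, -0.    ,  0.1205]), array([-0.01, -0.06,  0.01]))
```

View pics/w4.png

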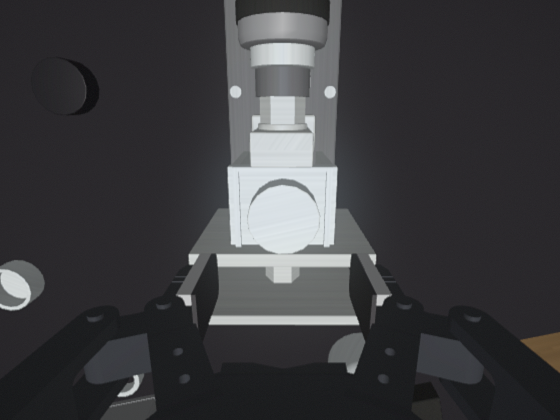

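Wrist picture: the cap sits flat at (283,216), face 123.6 mm and level. The bolt head shows in the gap at (283,272). I move above the gap and take one close look.

Emit:
{"api": "drive_tool", "payload": {"moves": [[[-0.03,0,0],[0,0,0],0.4],[[-0.0555,0,0],[0,0,0],0.4],[[-0.0555,0,0.02],[0,0,0],0.4],[[-0.0555,0,0.045],[0,0,0],0.4],[[-0.0555,0,0.045],[0,0,0],0.4],[[-0.0555,0,0.045],[0,0,0],0.4]], "newtons": 60}}

```text
clock: 7.45
eef_pos: [0.6064, 0.0123, 0.1395]
tool_rot: [-0.001, 0.119, 0.993, -0.0]
contact_force: [0.5, 0.1, 0.8]
width: 0.0599
```

Run:
```python
from h import *
s=state(); print(s["clock"],s["width"],s["contact_force"],stand(s["eef_pos"]).round(4))
c,W=cap("wrist"); cv2.imwrite("pics/w5.png",c["color"]); S=stand(W)
for n,m in(("bracket top",(S[...,0]>-.005)&(S[...,0]<.018)&(S[...,2]>.112)&(S[...,2]<.122)),("rear",(S[...,0]>.045)&(S[...,0]<.07)&(S[...,2]>.08)&(S[...,2]<.113)),("head",(S[...,0]>.014)&(S[...,0]<.05)&(abs(S[...,1])<.02)&(S[...,2]>.07)&(S[...,2]<.1))):
    print(n,m.sum(),(np.percentile(S[m],[2,50,98],axis=0)*1000).round(1).tolist() if m.any() else "")
print(togo(world(.029,0,.062)))
```

```text
7.45 0.05987956620577555 [0.45021252 0.0573506  0.83166599] [0.0289 0.     0.1395]
bracket top 5250 [[0.1, -63.1, 112.9], [4.4, -1.2, 117.5], [9.9, 60.8, 118.8]]
rear 4578 [[53.7, -40.5, 80.9], [54.4, -0.7, 102.9], [61.0, 38.5, 111.5]]
head 1090 [[18.6, -12.7, 85.3], [27.3, -0.7, 91.3], [35.8, 11.0, 94.7]]
(array([ 0.0007, -0.0001,  0.0785]), array([-0.  , -0.02,  0.  ]))
```

View pics/w5.png

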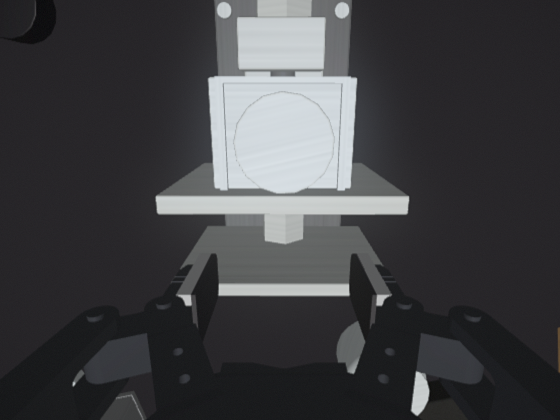

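The picture shows the head at (284,228) in the gap, midway between the fingers at (205,290) and (363,290). The bracket (282,204) and rear plate (282,290) are where the model puts them. I descend into the gap with the fingers open.

Emit:
{"api": "drive_tool", "payload": {"moves": [[[0,0,0.015],[0,0,0],0.4],[[0,0,0.03],[0,0,0],0.4],[[0,0,0.045],[0,0,0],0.4],[[0,0,0.06],[0,0,0],0.4],[[0,0,0.07],[0,0,0],0.4],[[0,0,0.077],[0,0,0],0.4],[[0,0,0.077],[0,0,0],0.4]], "newtons": 60}}

```text
clock: 8.2
eef_pos: [0.6071, 0.0122, 0.0629]
tool_rot: [-0.0, 0.119, 0.993, -0.0]
contact_force: [-0.7, -0.5, -0.4]
width: 0.0598
```

Run:
```python
from h import *
s=state(); print(s["clock"],s["width"],s["contact_force"],s["torque"],stand(s["eef_pos"]).round(4))
```

```text
8.2 0.05978372768569722 [-0.65634136 -0.47356044 -0.35726194] [-0.02259787  0.05007502 -0.02988546] [0.0296 0.0001 0.0629]
```

No contact on the way down, so I close on the head.

Emit:
{"api": "drive_tool", "payload": {"moves": [[[0,0,0],[0,0,0],-1],[[0,0,0],[0,0,0],-1],[[0,0,0],[0,0,0],-1],[[0,0,0],[0,0,0],-1],[[0,0,0],[0,0,0],-1],[[0,0,0],[0,0,0],-1],[[0,0,0],[0,0,0],-1],[[0,0,0],[0,0,0],-1],[[0,0,0],[0,0,0],-1],[[0,0,0],[0,0,0],-1]], "newtons": 60}}

```text
clock: 9.2
eef_pos: [0.6078, 0.012, 0.0633]
tool_rot: [0.0, 0.119, 0.993, -0.0]
contact_force: [2.3, -4.3, 3.5]
width: 0.0252
```

```bash
cat >> h.py <<'E'
def jawcheck(name):
    c,W=cap(name); S=stand(W); m=(S[...,0]>-.09)&(S[...,0]<-.035)&(abs(S[...,1])<.015)&(S[...,2]>.108)&(S[...,2]<.1185)
    print(name,"jaw",m.sum(),(np.percentile(S[m],[2,50,98],axis=0)*1000).round(1).tolist() if m.any() else ""); return c,W
E
python3 - <<'E'
from h import *
s=state(); print(s["clock"],s["width"],s["contact_force"],s["torque"],stand(s["eef_pos"]).round(4))
c,W=jawcheck("wrist"); capcheck(c,W); cv2.imwrite("pics/w6.png",c["color"]); jawcheck("side")
E
```

```text
9.2 0.025222524498900483 [ 2.29022969 -4.3454698   3.45567496] [-0.77548073 -0.5525183   0.07571761] [0.0303 0.     0.0633]
wrist jaw 5502 [[-65.6, -14.4, 109.5], [-61.1, 0.0, 116.5], [-57.4, 14.4, 118.0]]
cap 27651 [[-47.4, -21.1, 122.1], [-27.7, -0.2, 123.6], [-3.9, 20.6, 124.9]]
plane [-0.0143 -0.0002  0.1232]
side jaw 81 [[-81.4, -13.1, 109.4], [-68.7, -0.4, 115.5], [-44.6, 13.9, 118.0]]
```

View pics/w6.png

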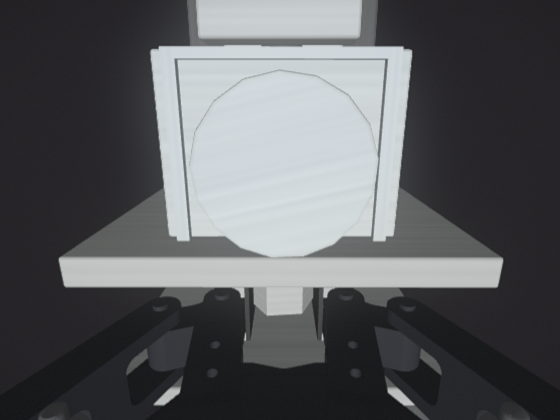

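The picture shows the pads on the head at (284,298) and the cap seated at (284,165), with the jaw starting to move in from above (280,20). I hold and let the clamp draw up.

Emit:
{"api": "drive_tool", "payload": {"moves": [[[0,0,0],[0,0,0],-1],[[0,0,0],[0,0,0],-1],[[0,0,0],[0,0,0],-1],[[0,0,0],[0,0,0],-1],[[0,0,0],[0,0,0],-1],[[0,0,0],[0,0,0],-1],[[0,0,0],[0,0,0],-1],[[0,0,0],[0,0,0],-1],[[0,0,0],[0,0,0],-1],[[0,0,0],[0,0,0],-1],[[0,0,0],[0,0,0],-1],[[0,0,0],[0,0,0],-1]]}}

```text
clock: 10.5
eef_pos: [0.6077, 0.012, 0.0633]
tool_rot: [0.0, 0.119, 0.993, -0.0]
contact_force: [2.2, -4.8, 3.5]
width: 0.0245
```

Run:
```python
from h import *
s=state(); print(s["clock"],s["width"],s["contact_force"],s["torque"],stand(s["eef_pos"]).round(4))
c,W=jawcheck("wrist"); capcheck(c,W)
```

```text
10.5 0.024491369194232237 [ 2.19256981 -4.7529072   3.46574739] [-0.79328576 -0.57552227 -0.00508853] [0.0303 0.0001 0.0633]
wrist jaw 7245 [[-65.5, -14.4, 110.7], [-59.6, 0.0, 116.6], [-53.9, 14.4, 118.0]]
cap 27657 [[-47.6, -21.1, 122.1], [-27.8, -0.2, 123.6], [-4.1, 20.6, 124.9]]
plane [-1.060e-02 -1.000e-04  1.233e-01]
```

Emit:
{"api": "drive_tool", "payload": {"moves": [[[0,0,0],[0,0,0],-1],[[0,0,0],[0,0,0],-1],[[0,0,0],[0,0,0],-1],[[0,0,0],[0,0,0],-1],[[0,0,0],[0,0,0],-1],[[0,0,0],[0,0,0],-1],[[0,0,0],[0,0,0],-1],[[0,0,0],[0,0,0],-1],[[0,0,0],[0,0,0],-1],[[0,0,0],[0,0,0],-1],[[0,0,0],[0,0,0],-1],[[0,0,0],[0,0,0],-1]]}}

```text
clock: 11.75
eef_pos: [0.6077, 0.012, 0.0633]
tool_rot: [0.0, 0.119, 0.993, -0.0]
contact_force: [3.3, -4.1, 2.4]
width: 0.0247
```

Emit:
{"api": "drive_tool", "payload": {"moves": [[[0,0,0],[0,0,0],-1],[[0,0,0],[0,0,0],-1],[[0,0,0],[0,0,0],-1],[[0,0,0],[0,0,0],-1],[[0,0,0],[0,0,0],-1],[[0,0,0],[0,0,0],-1],[[0,0,0],[0,0,0],-1],[[0,0,0],[0,0,0],-1],[[0,0,0],[0,0,0],-1],[[0,0,0],[0,0,0],-1],[[0,0,0],[0,0,0],-1],[[0,0,0],[0,0,0],-1]]}}

```text
clock: 12.95
eef_pos: [0.6077, 0.0121, 0.0634]
tool_rot: [0.0, 0.119, 0.993, -0.0]
contact_force: [2.8, -4.7, 3.9]
width: 0.0248
```

Run:
```python
from h import *
s=state(); print(s["clock"],s["width"],s["contact_force"],s["torque"],stand(s["eef_pos"]).round(4))
c,W=jawcheck("wrist"); capcheck(c,W)
```

```text
12.95 0.024804360460234154 [ 2.80519458 -4.69289113  3.93386346] [-0.721515   -0.59832289  0.10611969] [0.0303 0.0002 0.0634]
wrist jaw 10026 [[-65.5, -14.4, 114.9], [-57.1, 0.1, 116.6], [-47.9, 14.4, 118.1]]
cap 27166 [[-45.9, -20.8, 121.9], [-25.8, 0.1, 123.6], [-2.3, 20.8, 124.9]]
plane [-0.0031  0.0038  0.1235]
```

The jaw has reached the cap and pushed it against the bracket. I hold a little longer to confirm the stall and a steady grip.

Emit:
{"api": "drive_tool", "payload": {"moves": [[[0,0,0],[0,0,0],-1],[[0,0,0],[0,0,0],-1],[[0,0,0],[0,0,0],-1],[[0,0,0],[0,0,0],-1],[[0,0,0],[0,0,0],-1],[[0,0,0],[0,0,0],-1],[[0,0,0],[0,0,0],-1],[[0,0,0],[0,0,0],-1],[[0,0,0],[0,0,0],-1],[[0,0,0],[0,0,0],-1],[[0,0,0],[0,0,0],-1],[[0,0,0],[0,0,0],-1]]}}

```text
clock: 14.2
eef_pos: [0.6077, 0.0122, 0.0635]
tool_rot: [0.0, 0.119, 0.993, 0.0]
contact_force: [2.8, -3.9, 6.3]
width: 0.0248
```

Emit:
{"api": "drive_tool", "payload": {"moves": [[[0,0,0],[0,0,0],-1],[[0,0,0],[0,0,0],-1],[[0,0,0],[0,0,0],-1],[[0,0,0],[0,0,0],-1],[[0,0,0],[0,0,0],-1],[[0,0,0],[0,0,0],-1],[[0,0,0],[0,0,0],-1],[[0,0,0],[0,0,0],-1],[[0,0,0],[0,0,0],-1],[[0,0,0],[0,0,0],-1],[[0,0,0],[0,0,0],-1],[[0,0,0],[0,0,0],-1]]}}

```text
clock: 15.4
eef_pos: [0.6077, 0.0122, 0.0635]
tool_rot: [0.0, 0.119, 0.993, 0.0]
contact_force: [4.2, -3.3, 6.0]
width: 0.0246
```

Run:
```python
from h import *
s=state(); print(s["clock"],s["width"],s["contact_force"],s["torque"],stand(s["eef_pos"]).round(4))
c,W=jawcheck("wrist"); capcheck(c,W); cv2.imwrite("pics/w7.png",c["color"])
```

```text
15.4 0.024556688145532496 [ 4.19412596 -3.34993681  6.0147979 ] [-0.58451957 -0.55406278  0.04234707] [0.0302 0.0003 0.0635]
wrist jaw 10040 [[-65.6, -14.3, 114.6], [-56.8, 0.2, 116.7], [-47.1, 14.4, 118.3]]
cap 27420 [[-50.4, -19.8, 118.3], [-26.0, 0.5, 123.6], [-1.9, 21.3, 124.9]]
plane [0.0145 0.0136 0.1238]
```

View pics/w7.png

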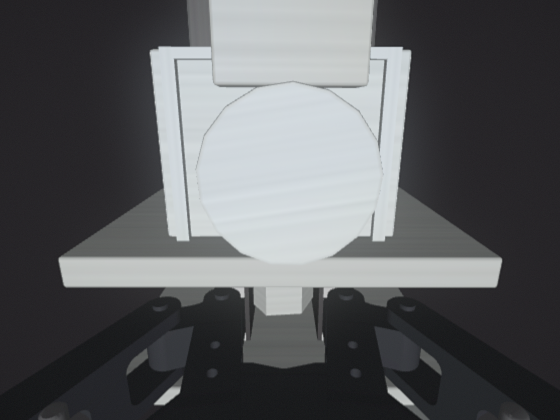

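The picture shows the jaw pressed on the cap at (290,84) and the cap against the bracket at (290,262), with the pads still on the head at (284,298). The cap shifted about 1 mm sideways, so I check that it has settled.

Emit:
{"api": "drive_tool", "payload": {"moves": [[[0,0,0],[0,0,0],-1],[[0,0,0],[0,0,0],-1],[[0,0,0],[0,0,0],-1],[[0,0,0],[0,0,0],-1],[[0,0,0],[0,0,0],-1],[[0,0,0],[0,0,0],-1],[[0,0,0],[0,0,0],-1],[[0,0,0],[0,0,0],-1],[[0,0,0],[0,0,0],-1],[[0,0,0],[0,0,0],-1],[[0,0,0],[0,0,0],-1],[[0,0,0],[0,0,0],-1]]}}

```text
clock: 16.65
eef_pos: [0.6077, 0.0122, 0.0635]
tool_rot: [0.0, 0.119, 0.993, 0.0]
contact_force: [3.0, -4.2, 6.0]
width: 0.0246
```

Run:
```python
from h import *
s=state(); print(s["clock"],s["width"],s["contact_force"],s["torque"],stand(s["eef_pos"]).round(4))
c,W=jawcheck("wrist"); capcheck(c,W)
o=cv2.imread("pics/w7.png"); d=cv2.absdiff(o,c["color"]).max(2)>25; v,u=np.nonzero(d); print("changed px",d.sum(),(u.min(),u.max(),v.min(),v.max()) if d.any() else "")
cs,Ws=cap("scene"); o=cv2.imread("pics/scene0.png"); cv2.imwrite("pics/scene7.png",cs["color"])
for n,u,v in(("capb",226,312),("spacer",297,322),("black",206,247),("red",165,272),("plug",166,247),("jar",184,362),("tin",370,250),("tape",133,345),("driver",315,160),("cup",363,162)):
    print(n,cv2.absdiff(o,cs["color"])[v-10:v+10,u-10:u+10].mean().round(1),end="; ")
```

```text
16.65 0.024612164941667927 [ 2.98689367 -4.23747717  5.9777635 ] [-0.55602226 -0.55681418  0.13375034] [0.0302 0.0003 0.0635]
wrist jaw 10047 [[-65.5, -14.3, 114.5], [-56.8, 0.2, 116.6], [-47.1, 14.5, 118.3]]
cap 27439 [[-50.6, -19.7, 118.4], [-26.1, 0.4, 123.6], [-2.1, 21.3, 124.9]]
plane [0.0166 0.0137 0.1239]
changed px 6 (np.int64(165), np.int64(170), np.int64(46), np.int64(46))
capb 1.0; spacer 1.3; black 2.0; red 1.4; plug 1.4; jar 1.9; tin 1.0; tape 1.6; driver 33.5; cup 1.5;
```

Everything is stationary. The screwdriver patch differs, probably because the arm hides it in this view. I check it from the side camera and hand in if it hasn't moved.

Run:
```python
from h import *
c,W=cap("side"); o=cv2.imread("pics/side0.png"); D=cv2.absdiff(o,c["color"]).mean(2)
print("driver",D[332:360,170:245].mean(),"cup",D[285:325,145:175].mean())
if D[332:360,170:245].mean()<6: print(manip.hand_in(),state()["width"])
```

```text
driver 2.1249206349206347 cup 1.6127777777777774
the job is handed in; nothing more can be done
the job is handed in; nothing more can be done
```

The job is handed in at about 16.7 s of the 58 s allowed. I set cap_a rim down over the boss and let go of it, then gripped the bolt head with both fingers at 60 N. The driver drew the jaw up and clamped the cap against the bracket, and I handed in still gripping.

- **Cap and jaw:** the cap's face sits at about 123.6 mm and is level to within about 1°. The jaw stalled at about -47 mm. The brief said about -48 mm, and the 1 mm difference is within calibration.
- **Grip:** the opening held steady at 24.6 mm and the wrist force was about 8 N. Wrist-camera images 1.2 s apart were practically the same.
- **Cap shift:** the cap moved about 1 mm sideways as it was clamped, then stayed put.
- **Other objects:** cap_b, the look-alikes and the clutter had not moved. The screwdriver's patch had changed in the scene camera, probably because the arm hid it. The side camera showed it unmoved.

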